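# Pin the games bin latch shut

## Task

Lock the grey games bin: take the long slim pin out of the walnut rack and put it straight down through the eyelet of the bin's latch flap and the matching hole in the lug beneath, until its collar rests on the flap, then let go. Leave the short pin and the thick-barrelled pin in the rack.

Things in the scene. Friction and masses are not known exactly. Their poses are not given: they have to be found in the camera images.
- long_pin: Pin to use, 135 mm tall, 0.12 kg, upright in the rack: slim steel shank 12 mm wide, 80 long; steel collar 42 wide, 5 thick; black cylindrical grip 20 wide, 50 tall. Origin at centre of the foot (shank's lower end), z up the pin: collar underside at z = 80, grip from 85 to 135 mm. Round: yaw means nothing. Lowest 32 mm sit loosely in a 13 mm socket; which pin is in which socket varies.
- short_pin: Stays in the rack. Same collar, grip and 12 mm shank, but the shank is only 45 mm long: 100 mm tall in all, so it stands 35 mm lower. Origin at the foot, z up the pin. The rack is a fixed walnut block 60 x 250 mm, 45 mm high, with a row of three sockets 80 mm apart, 32 mm deep.
- thick_pin: Stays in the rack. 135 mm tall like the long pin, same collar and grip, but between rack and collar it has a wooden barrel 26 mm thick instead of a slim shank. In the rack its top, like the long pin's, is 148 mm above the shelf. Origin at the foot, z up the pin.
- latch_eye (a point): Centre of the round 28 mm eyelet, at the upper face of the steel latch flap: level, fixed, 66 x 64 x 5 mm, 105 mm above the shelf, jutting from a long side of the fixed grey bin (220 x 160 mm, lid flush with flap). An equal hole is in the lug straight below, upper face 40 mm lower; then open space. z up, -y away from the bin (wall 37 mm off). Pin home: collar on flap, foot 80 mm below here.
Not all that is in view belongs to the job. What is shaped like the long_pin but pink or red is not meant.

How it is judged:
By the outcome, as a careful person would: the job done as asked, in the order asked, and still so for the second after the job is handed in, with the robot touching nothing.
It also fails if it takes over 48 s, if anything falls off the work surface, if the arm or the gripper's body presses on something with over 40 N, if the wrist force passes 120 N, or if a joint passes its speed limit or range.

## Robot

A 6-joint arm with a two-finger parallel gripper is mounted at the origin on the work surface. World frame = base frame: x ahead of the robot, y to its left, z up, the work surface at z = 0. Lengths are in m, angles in degrees, forces in N, time in s.
With the tool pointing down it reaches from about 0.375 to 0.9 m from the base axis. Payload 3.1 kg.
Tool frame: the origin (TCP) lies on the centre line of the jaws, within the pads' length; the fingertips stand 14 mm ahead of it and the grasp point (between the pads) lies 5 mm behind it (bot.tips_ahead is the distance from the TCP to the fingertips, in m); z points along the fingers, y is the line along which they close (so a half turn about z gives the same grasp; the last joint's range is limited). The gripper opens to 87 mm and grips with 3 to 60 N. Pads are 19 mm wide; open, the fingers measure 117 mm over their backs; the gripper's body (75 mm by 190 mm) begins 51 mm behind the grasp point.
Start: joints at [-81.732, 30.224, 82.088, -0, 67.689, -10.227], TCP at [0.198, -0.593, 0.237] pointing down, gripper open.
Joint ranges: [-176.69, 176.69], [-43.24, 126.21], [12.49, 139.97], [-82, 262], [0, 151.66], [-163.58, 163.58]. Speed limits (degrees/s): [159.86, 159.86, 180, 180, 180, 180].

## Interface

Orientations are given as a 3x3 rotation matrix whose columns are the frame's x, y, z axes.
In Python, from rig import bot gives the robot as it stands.
- The arm moves only by the tool play_rows, never from a script. Its argument "moves" is a list that holds one entry, the list of rows, each a list of 6 numbers: the shift along the tool's x, y, z in mm, then the turn, a rotation vector about the tool's x, y, z in rad. A call has 1 to 5 rows; each row shifts and turns the commanded pose from where the row before left it, along the tool's axes as they then stand; what a row does not reach is not made up. A row lasts 1/10 s, in which the tool goes at most 50 mm and 8.59 degrees, less where a joint would pass 70% of its speed; a pose out of reach is approached as far as the arm can. A call with a gripper value outside its range is refused whole. "fingers" is the opening, from -1 (shut) to 1 (fully open), set as the call begins (left out, the last holds). The fingers move at their own pace and stop on an object; the grip force is fixed at half the most. Time passes only in rows, so rows that do not move let the fingers close. It gives the time, the measured TCP pose, the force, the opening and the grip force at its end, in the units of the state.
- bot.read_state(): the state, without advancing time (a new reading comes with each control period).
- bot.capture(name): name is "scene" or "side" or "wrist"; returns a dict with "image" (420x560x3 uint8, blue, green, red), "fx", "fy", "cx", "cy" (pixels), "R" (3x3) and "t" (3): a world point X has camera coordinates R X + t. Camera axes: x right, y down, z forward; pixel columns grow to the right and rows downward; lengths in m; the calibration is good to about 2 mm. A picture is of the moment at which its call begins. There is no depth.
- bot.hand_in(): hands the job in; it is judged then, once.
Trained networks look in a picture, given as the dict that the camera call returned (one of the last four; its "shot" number tells which), for a name from the list of things; names that differ only in an ending like _2 or _b are one class to them, and where a whole thing is asked for, a point or a joint stands for the part that bears it (a point fixed in the world has none). Each returns a list of dicts, best first, with "confidence" (0 to 1); they miss things now and then, are a little off and sometimes report something else, mostly with a low value. They report only what shows in the picture. A call takes as long as a camera call. They do not tell look-alikes from the thing itself.
- bot.search_frame(picture, query): "centre" ([column, row] in pixels, amid what is visible of it).
- bot.silhouettes(picture, query): "pixels" (420x560 bool, what is visible of it) and "centre" ([column, row] in pixels, amid what is visible of it).
- bot.pinpoint(picture, query): "centre" ([column, row] in pixels: a listed point, or the origin of a listed thing).
The state is a dict: "time_s": time; "joint_positions": joint angles; "qvel": joint speeds; "tau": joint torques, N m; "position": TCP position; "tcp_rot": TCP orientation; "force": force on the tool from outside, world axes, zero at the start; "moment": the same for the moment, N m; "opening": opening from 0.0 (shut) to 1.0 (fully open); "grasp_force": force on a finger pad.
Only numpy, scipy, OpenCV 4.12 (cv2) and the standard library are available. Lean on these libraries where they do the work, as an engineer would, in place of code of your own. Each camera call takes 0.05 s, during which the arm holds its last target. There are 200 camera calls.

## Working session

There is one attempt and no reset: what is moved stays moved. The work goes in short steps, Python scripts to look and compute and a tool call to move; the robot and the scene stay as the last step left them, time stands still between calls to the robot, and variables do not carry over. Pictures are saved under pics/ and viewed, at most 10 in all, crops included, and the job is handed in when it is done.

Besides the shell and the picture viewer there is one more tool, called after "Emit:" by a JSON object that holds its "fn" and its "kwargs". play_rows: Moves the arm, as the interface text tells. Its arguments: {"type":"object","properties":{"moves":{"type":"array","items":{"type":"array","items":{"type":"array","items":{"type":"number"}}}},"fingers":{"type":"number"}},"required":["moves"]}

```bash
mkdir -p pics; cat > h.py <<'E'
import numpy as np, cv2
from rig import bot
def ray(p,c):
    d=np.array([(c[0]-p['cx'])/p['fx'],(c[1]-p['cy'])/p['fy'],1.]);R=np.array(p['R']);t=np.array(p['t'])
    return -R.T@t, R.T@d
def atz(p,c,z):
    o,d=ray(p,c);return o+d*(z-o[2])/d[2]
def proj(p,X):
    q=np.array(p['R'])@np.array(X)+np.array(p['t']);return [p['fx']*q[0]/q[2]+p['cx'],p['fy']*q[1]/q[2]+p['cy']]
def tri(obs):
    A=np.zeros((3,3));b=np.zeros(3)
    for p,c in obs:
        o,d=ray(p,c);d=d/np.linalg.norm(d);M=np.eye(3)-np.outer(d,d);A+=M;b+=M@o
    return np.linalg.solve(A,b)
E
python3 - <<'E'
from h import *
ims=[]
for n in ["scene","side"]:
    p=bot.capture(n);ims.append(p['image'])
    for q in ["long_pin","short_pin","thick_pin","latch_eye"]:
        for d in bot.pinpoint(p,q)[:5]:
            print(n,q,np.round(d['centre'],1),round(d['confidence'],2), np.round(atz(p,d['centre'],.105 if q=="latch_eye" else .013),3))
    cv2.imwrite(f"pics/{n}.png",p['image'])
print(bot.read_state())
E
```

```text
scene long_pin [174.3 240.2] 0.96 [ 0.589 -0.279  0.013]
scene long_pin [126.8 233.5] 0.85 [ 0.572 -0.375  0.013]
scene long_pin [117.6 284.3] 0.69 [ 0.692 -0.358  0.013]
scene long_pin [194.  208.7] 0.68 [ 0.503 -0.256  0.013]
scene short_pin [215.3 239.7] 0.91 [ 0.587 -0.201  0.013]
scene thick_pin [257.7 243.9] 0.78 [ 0.597 -0.119  0.013]
scene latch_eye [422.  216.7] 0.57 [0.614 0.163 0.105]
side long_pin [393.1 334.7] 0.98 [ 0.676 -0.366  0.013]
side long_pin [323.2 309.2] 0.85 [ 0.583 -0.284  0.013]
side long_pin [331.5 372.2] 0.8 [ 0.553 -0.388  0.013]
side long_pin [270.2 317.1] 0.6 [ 0.491 -0.267  0.013]
side long_pin [296.4 234.4] 0.4 [ 0.597 -0.117  0.013]
side short_pin [309.9 267.2] 0.59 [ 0.594 -0.197  0.013]
side thick_pin [297.3 235.9] 0.55 [ 0.598 -0.121  0.013]
side thick_pin [309.7 270.1] 0.26 [ 0.591 -0.202  0.013]
side latch_eye [263.6 113.6] 0.92 [0.621 0.156 0.105]
{'time_s': 0.5, 'joint_positions': array([-8.17348650e+01,  3.02269345e+01,  8.20925525e+01,  1.30196772e-03,
        6.76887663e+01, -1.02276539e+01]), 'qvel': array([-0.0042258 , -0.04934948, -0.08648578,  0.02580486,  0.03031661,
       -0.00984811]), 'tau': array([-1.46830458e-03, -4.39603114e+01, -1.76790404e+01,  6.32120948e-02,
        5.15693170e-02, -4.50852019e-05]), 'position': array([ 0.19826115, -0.59264958,  0.23648456]), 'tcp_rot': array([[ 9.48366320e-01,  3.17177117e-01,  9.68348389e-08],
       [ 3.17177114e-01, -9.48366310e-01,  1.45572238e-04],
       [ 4.62640176e-05, -1.38025094e-04, -9.99999989e-01]]), 'force': array([ 0.12183034,  0.01393624, -0.08106585]), 'moment': array([-0.01675098, -0.03519465,  0.00204173]), 'grasp_force': 0.0, 'opening': 1.001713023859607}
```

View pics/scene.png

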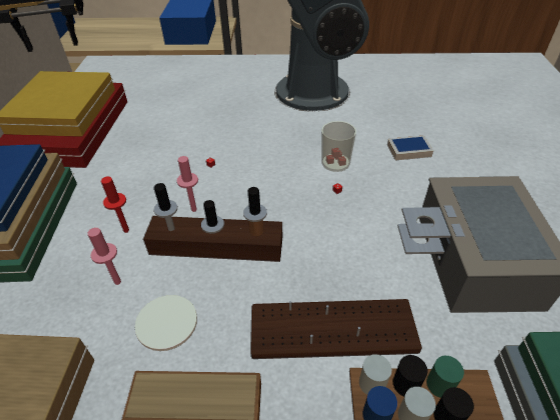

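View pics/side.png

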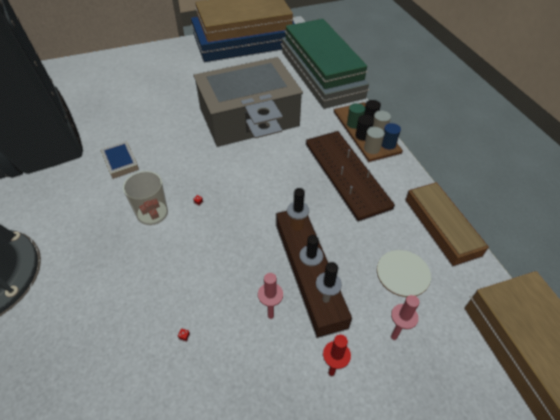

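The networks name four long_pin candidates. In the scene image they are: the black-gripped pin in the rack at (165,200), the two pink ones at (187,180) and (100,250), and the red one at (113,195). Besides those, the rack holds a short pin at (210,215) and probably the thick pin at (255,205). The left rack pin fits: black grip, slim shank, standing tall. I'll confirm with a crop.

```bash
python3 - <<'E'
from h import *
P=[bot.capture("scene"),bot.capture("side")]
a=cv2.resize(P[0]['image'][170:270,130:290],(800,500),interpolation=cv2.INTER_CUBIC)
cv2.imwrite("pics/crop.png",a)
for q in ["long_pin","thick_pin","short_pin","latch_eye"]:
    D=[bot.pinpoint(p,q) for p in P]
    for d in D[0][:4]:
        for e in D[1][:4]:
            X=tri([(P[0],d['centre']),(P[1],e['centre'])])
            err=max(np.hypot(*(np.array(proj(p,X))-c['centre'])) for p,c in zip(P,(d,e)))
            if err<3: print(q,np.round(X,4),round(err,2),np.round(d['centre']))
s=bot.read_state();print(s['time_s'])
E
```

```text
long_pin [ 0.5572 -0.3835  0.0049] 0.83 [125. 231.]
long_pin [ 0.5895 -0.2823  0.0149] 1.03 [173. 239.]
long_pin [ 0.4944 -0.254   0.004 ] 1.16 [197. 208.]
long_pin [ 0.6773 -0.3642 -0.0022] 1.17 [118. 283.]
short_pin [ 0.5936 -0.2006  0.0169] 0.85 [214. 242.]
latch_eye [0.6253 0.1654 0.1084] 3.0 [428. 218.]
1.0
```

View pics/crop.png

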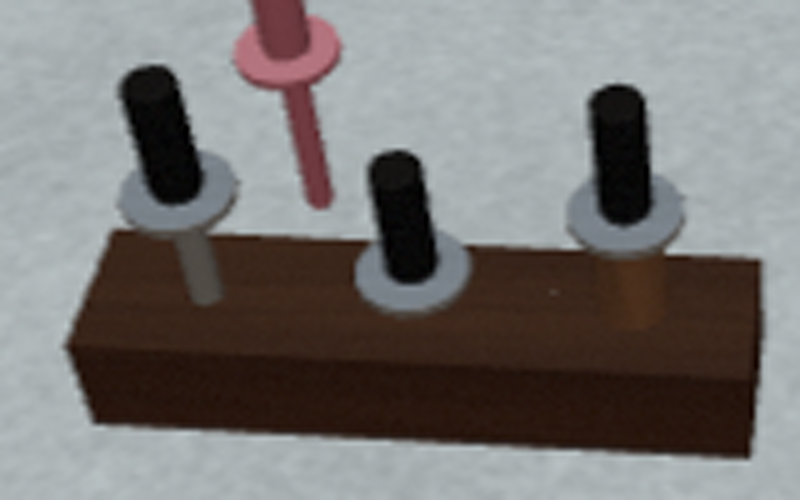

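The crop settles it. The left rack pin, grip top at about (160,187), has a slim grey shank and is the long pin. The middle one is short, and the right one has the wooden barrel. I'll move above the left pin at its current height.

Emit:
{"fn": "play_rows", "kwargs": {"moves": [[[47, -17, 0, 0, 0, 0], [47, -17, 0, 0, 0, 0], [47, -17, 0, 0, 0, 0], [47, -17, 0, 0, 0, 0], [47, -17, 0, 0, 0, 0]]], "fingers": 0.3}}

```text
time_s: 1.5
position: [0.3955, -0.4363, 0.2368]
tcp_rot: [[0.949, 0.317, 0.0], [0.317, -0.949, -0.0], [0.0, 0.001, -1.0]]
force: [-0.1, -0.8, -0.4]
opening: 0.676
grasp_force: 0.0
```

Emit:
{"fn": "play_rows", "kwargs": {"moves": [[[47, -17, 0, 0, 0, 0], [47, -17, 0, 0, 0, 0], [47, -17, 0, 0, 0, 0], [47, -17, 0, 0, 0, 0], [0, 0, 0, 0, 0, 0]]]}}

```text
time_s: 2.0
position: [0.5554, -0.3087, 0.2366]
tcp_rot: [[0.946, 0.324, 0.003], [0.324, -0.946, 0.001], [0.003, -0.0, -1.0]]
force: [-0.4, -0.6, 0.1]
opening: 0.651
grasp_force: 0.0
```

```bash
cat > pin.py <<'E'
from h import *
s=bot.read_state();T=np.array(s['position']);R=np.array(s['tcp_rot'])
print(s['time_s'],np.round(T,4),np.round(R[:,1],3),np.round(s['force'],1),s['opening'])
p=bot.capture("wrist")
cv2.imwrite("pics/w1.png",p['image'])
for d in bot.silhouettes(p,"long_pin")[:4]:
    print(d['confidence'],np.round(d['centre']),d['pixels'].sum(),np.round(atz(p,d['centre'],.12),4))
for d in bot.pinpoint(p,"long_pin")[:4]: print(d['confidence'],np.round(d['centre']),np.round(atz(p,d['centre'],.013),4))
print('cam',np.round(ray(p,(280,210)),3), 'pred top/collar/foot of .589,-.282',[np.round(proj(p,(.589,-.282,z))) for z in (.148,.098,.045)])
E
python3 pin.py
```

```text
2.0 [ 0.5554 -0.3087  0.2366] [ 0.324 -0.946 -0.   ] [-0.4 -0.6  0.1] 0.6508955061626069
0.92 [390.  86.] 1982 [ 0.6748 -0.3601  0.12  ]
0.79 [215. 223.] 711 [ 0.5152 -0.2576  0.12  ]
0.72 [356. 216.] 1414 [ 0.5627 -0.3763  0.12  ]
0.6 [265. 156.] 1573 [ 0.5877 -0.2813  0.12  ]
0.93 [268. 147.] [ 0.5874 -0.2794  0.013 ]
0.89 [231. 212.] [ 0.4952 -0.2598  0.013 ]
0.81 [337. 198.] [ 0.5555 -0.3805  0.013 ]
0.72 [364.  93.] [ 0.6811 -0.3646  0.013 ]
cam [[ 0.617 -0.287  0.385]
 [-0.257 -0.08  -0.964]] pred top/collar/foot of .589,-.282 [array([264., 158.]), array([267., 152.]), array([270., 148.])]
```

View pics/w1.png

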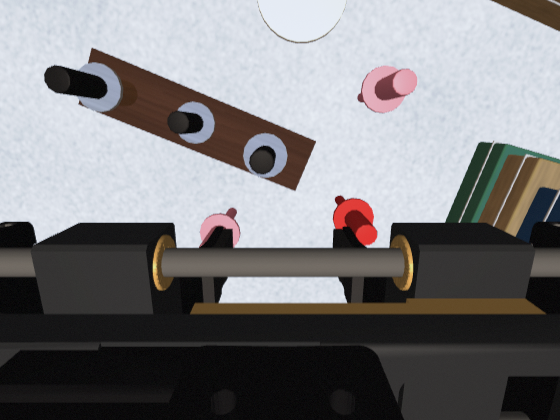

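The wrist view shows the long pin with collar at (265,155) and grip top at (262,158), beside the short pin at (195,122). That puts it at about (0.5885,-0.2815), matching the first estimate.

Emit:
{"fn": "play_rows", "kwargs": {"moves": [[[40, -15, 0, 0, 0, 0], [0, 0, 0, 0, 0, 0], [0, 0, 0, 0, 0, 0]]]}}

```text
time_s: 2.45
position: [0.5833, -0.2874, 0.2364]
tcp_rot: [[0.949, 0.317, -0.001], [0.317, -0.949, -0.0], [-0.001, 0.0, -1.0]]
force: [0.7, 0.0, -0.7]
opening: 0.652
grasp_force: 0.0
```

Emit:
{"fn": "play_rows", "kwargs": {"moves": [[[7, -4, 0, 0, 0, 0], [0, 0, 30, 0, 0, 0], [0, 0, 30, 0, 0, 0], [0, 0, 0, 0, 0, 0], [0, 0, 0, 0, 0, 0]]]}}

```text
time_s: 2.95
position: [0.5889, -0.2811, 0.1765]
tcp_rot: [[0.949, 0.316, -0.001], [0.316, -0.949, 0.001], [-0.001, -0.001, -1.0]]
force: [0.7, -0.9, -0.3]
opening: 0.649
grasp_force: 0.0
```

```bash
sed -i 's/w1.png/w2.png/' pin.py; python3 pin.py; python3 - <<'E'
from h import *
for n in ["side"]:
    p=bot.capture(n); cv2.imwrite("pics/s2.png",cv2.resize(p['image'][200:340,240:420],(720,560)))
E
```

```text
2.95 [ 0.5889 -0.2811  0.1765] [ 0.316 -0.949 -0.001] [ 0.7 -0.9 -0.3] 0.6491807683421061
0.79 [232. 293.] 651 [ 0.5228 -0.2627  0.12  ]
0.67 [433. 134.] 3304 [ 0.6756 -0.3552  0.12  ]
0.6 [282. 216.] 2433 [ 0.5916 -0.2791  0.12  ]
0.97 [280. 189.] [ 0.5878 -0.2783  0.013 ]
0.71 [392. 132.] [ 0.6783 -0.3657  0.013 ]
0.42 [359. 244.] [ 0.5572 -0.3787  0.013 ]
cam [[ 0.651 -0.26   0.324]
 [-0.262 -0.078 -0.962]] pred top/collar/foot of .589,-.282 [array([285., 235.]), array([284., 212.]), array([284., 196.])]
```

View pics/w2.png

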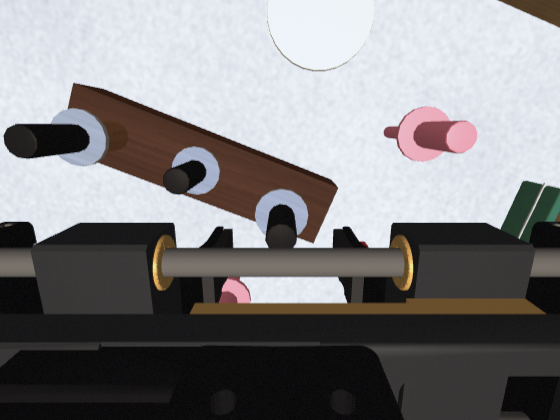

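The pin sits midway between the fingers (x≈282 between 215 and 350), with its collar at (281,214). I'll descend and grip.

Emit:
{"fn": "play_rows", "kwargs": {"moves": [[[-1, -1, 28, 0, 0, 0], [0, 0, 28, 0, 0, 0], [0, 0, 0, 0, 0, 0], [0, 0, 0, 0, 0, 0]]]}}

```text
time_s: 3.55
position: [0.5886, -0.2801, 0.1213]
tcp_rot: [[0.948, 0.317, 0.001], [0.317, -0.948, -0.0], [0.0, 0.001, -1.0]]
force: [0.3, -0.3, -1.1]
opening: 0.651
grasp_force: 0.0
```

Emit:
{"fn": "play_rows", "kwargs": {"moves": [[[0, 0, 0, 0, 0, 0], [0, 0, 0, 0, 0, 0], [0, 0, 0, 0, 0, 0], [0, 0, 0, 0, 0, 0], [0, 0, 0, 0, 0, 0]]], "fingers": -1}}

```text
time_s: 4.05
position: [0.5883, -0.2799, 0.1209]
tcp_rot: [[0.948, 0.317, 0.0], [0.317, -0.948, -0.0], [0.0, 0.0, -1.0]]
force: [-0.4, 0.0, -0.3]
opening: 0.278
grasp_force: 0.0
```

Emit:
{"fn": "play_rows", "kwargs": {"moves": [[[0, 0, 0, 0, 0, 0], [0, 0, 0, 0, 0, 0], [0, 0, 0, 0, 0, 0]]]}}

```text
time_s: 4.35
position: [0.5883, -0.28, 0.1207]
tcp_rot: [[0.948, 0.317, 0.0], [0.317, -0.948, -0.0], [0.0, 0.0, -1.0]]
force: [-0.2, 1.2, 1.7]
opening: 0.221
grasp_force: 30.0
```

Emit:
{"fn": "play_rows", "kwargs": {"moves": [[[0, 0, -15, 0, 0, 0], [0, 0, -20, 0, 0, 0], [0, 0, -30, 0, 0, 0], [0, 0, -40, 0, 0, 0], [0, 0, -35, 0, 0, 0]]]}}

```text
time_s: 4.85
position: [0.5879, -0.2796, 0.2628]
tcp_rot: [[0.948, 0.317, -0.0], [0.317, -0.948, 0.0], [-0.0, -0.0, -1.0]]
force: [0.9, -1.1, -1.4]
opening: 0.226
grasp_force: 30.0
```

The pin is held (opening 19 mm, 30 N). I'll raise it clear of the rack and travel toward the bin.

Emit:
{"fn": "play_rows", "kwargs": {"moves": [[[0, 0, -40, 0, 0, 0], [0, 0, -5, 0, 0, 0], [16, -43, 0, 0, 0, 0], [16, -43, 0, 0, 0, 0], [16, -43, 0, 0, 0, 0]]]}}

```text
time_s: 5.35
position: [0.5917, -0.1408, 0.305]
tcp_rot: [[0.949, 0.316, -0.002], [0.316, -0.949, 0.001], [-0.001, -0.002, -1.0]]
force: [0.5, 0.4, -0.9]
opening: 0.22
grasp_force: 30.0
```

Emit:
{"fn": "play_rows", "kwargs": {"moves": [[[16, -43, 0, 0, 0, 0], [16, -43, 0, 0, 0, 0], [16, -43, 0, 0, 0, 0], [16, -43, 0, 0, 0, 0], [16, -43, 0, 0, 0, 0]]]}}

```text
time_s: 5.85
position: [0.5994, 0.0889, 0.305]
tcp_rot: [[0.948, 0.317, -0.002], [0.317, -0.948, 0.0], [-0.002, -0.001, -1.0]]
force: [0.1, -0.2, -0.8]
opening: 0.222
grasp_force: 30.0
```

Emit:
{"fn": "play_rows", "kwargs": {"moves": [[[0, 0, 0, 0, 0, 0], [0, 0, 0, 0, 0, 0], [0, 0, 0, 0, 0, 0]]]}}

```text
time_s: 6.15
position: [0.6, 0.0862, 0.3052]
tcp_rot: [[0.949, 0.317, -0.001], [0.317, -0.949, -0.001], [-0.001, 0.0, -1.0]]
force: [0.5, 0.2, -0.1]
opening: 0.221
grasp_force: 30.0
```

```bash
cat > eye.py <<'E'
from h import *
import sys
s=bot.read_state();T=np.array(s['position']);R=np.array(s['tcp_rot'])
print(s['time_s'],np.round(T,4),np.round(R[:,1],3),s['opening'])
obs=[]
for n in ["wrist","scene","side"]:
    p=bot.capture(n); cv2.imwrite(f"pics/{n}_{sys.argv[1]}.png",p['image'])
    for q,z in [("latch_eye",.105),("long_pin",T[2]-.108)]:
        for d in bot.pinpoint(p,q)[:2]:
            print(n,q,round(d['confidence'],2),np.round(d['centre'],1),np.round(atz(p,d['centre'],z),4))
    print('  pred foot',np.round(proj(p,T-[0,0,.108])))
E
python3 eye.py a
```

```text
6.15 [0.6    0.0862 0.3052] [ 0.317 -0.949  0.   ] 0.22069334467096371
wrist latch_eye 0.8 [224. 144.] [0.6206 0.1626 0.105 ]
wrist long_pin 0.63 [282.4 204.8] [0.5976 0.0859 0.1972]
wrist long_pin 0.51 [459.2 296.6] [ 0.5655 -0.0996  0.1972]
  pred foot [283. 202.]
scene latch_eye 0.6 [425.7 217.9] [0.6164 0.1686 0.105 ]
scene long_pin 0.81 [120.1 284.1] [ 0.8226 -0.2632  0.1972]
scene long_pin 0.79 [384.3 167.9] [0.5983 0.0881 0.1972]
  pred foot [383. 169.]
side latch_eye 0.82 [261.8 110.9] [0.6199 0.1662 0.105 ]
side long_pin 0.91 [393. 335.] [ 0.6002 -0.4221  0.1972]
side long_pin 0.8 [330.6 372. ] [ 0.5089 -0.4377  0.1972]
  pred foot [264.  99.]
```

View pics/wrist_a.png

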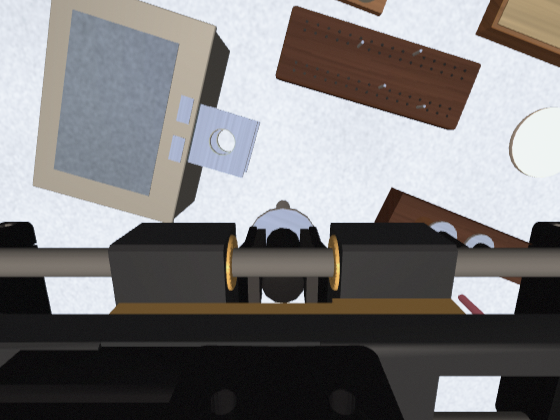

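The flap hole is at (222,141) in the wrist view and the pin hangs straight, its foot where predicted. The eye is at about (0.620,0.164). I'll move over it, keeping the foot above the flap.

Emit:
{"fn": "play_rows", "kwargs": {"moves": [[[22, -34, 0, 0, 0, 0], [22, -33, 0, 0, 0, 0], [0, 0, 28, 0, 0, 0], [0, 0, 28, 0, 0, 0], [0, 0, 0, 0, 0, 0]]]}}

```text
time_s: 7.1
position: [0.6179, 0.1645, 0.2452]
tcp_rot: [[0.948, 0.318, -0.01], [0.318, -0.948, -0.001], [-0.01, -0.002, -1.0]]
force: [-0.6, -1.0, -1.5]
opening: 0.221
grasp_force: 30.0
```

Emit:
{"fn": "play_rows", "kwargs": {"moves": [[[0, 0, 0, 0, 0, 0], [0, 0, 0, 0, 0, 0]]]}}

```text
time_s: 7.3
position: [0.6222, 0.1643, 0.2513]
tcp_rot: [[0.949, 0.317, 0.003], [0.317, -0.949, 0.0], [0.003, 0.001, -1.0]]
force: [-0.1, -0.8, -0.8]
opening: 0.217
grasp_force: 30.0
```

```bash
python3 eye.py b; python3 - <<'E'
import cv2,numpy as np
a=cv2.resize(cv2.imread("pics/wrist_b.png")[120:270,180:380],(800,600))
b=cv2.imread("pics/side_b.png")[70:150,210:330];c=cv2.imread("pics/scene_b.png")[140:260,370:490]
b=cv2.resize(b,(400,267));c=cv2.resize(c,(400,400))
h=np.zeros((400,800,3),np.uint8);h[:267,:400]=b;h[:,400:]=c
cv2.imwrite("pics/wb.png",a);cv2.imwrite("pics/sb.png",h)
E
```

```text
7.3 [0.6222 0.1643 0.2513] [ 0.317 -0.949  0.001] 0.2168812859188287
wrist latch_eye 0.83 [281.9 193. ] [0.622  0.1651 0.105 ]
wrist long_pin 0.84 [279.8 204.8] [0.6195 0.1662 0.1433]
  pred foot [283. 203.]
scene latch_eye 0.77 [425.5 217.4] [0.6152 0.1685 0.105 ]
scene long_pin 0.94 [128.6 229.6] [ 0.6828 -0.3061  0.1433]
scene long_pin 0.91 [429.1 202.2] [0.6187 0.165  0.1433]
  pred foot [429. 204.]
side latch_eye 0.7 [262.8 109.7] [0.6234 0.1695 0.105 ]
side long_pin 0.94 [393.7 336.6] [ 0.622  -0.408   0.1433]
side long_pin 0.81 [268.8 315.9] [ 0.4708 -0.323   0.1433]
  pred foot [263.  97.]
```

View pics/wb.png

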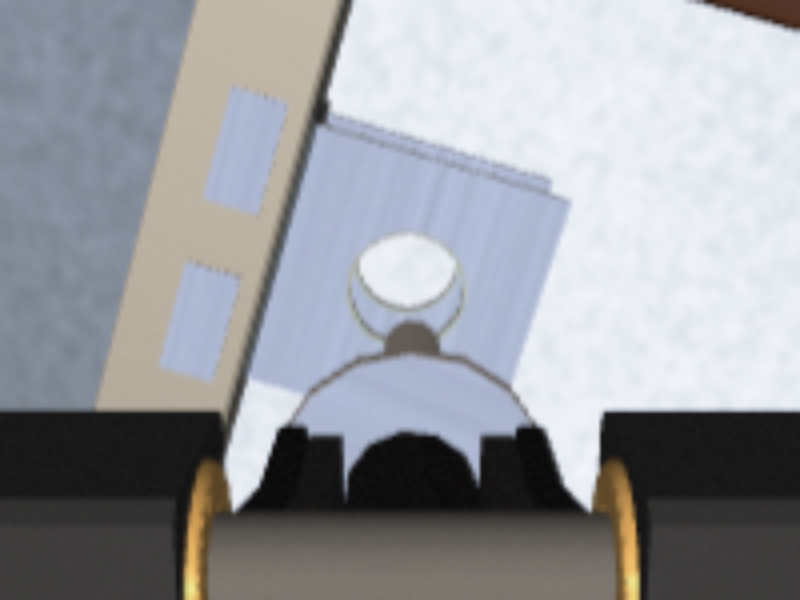

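View pics/sb.png

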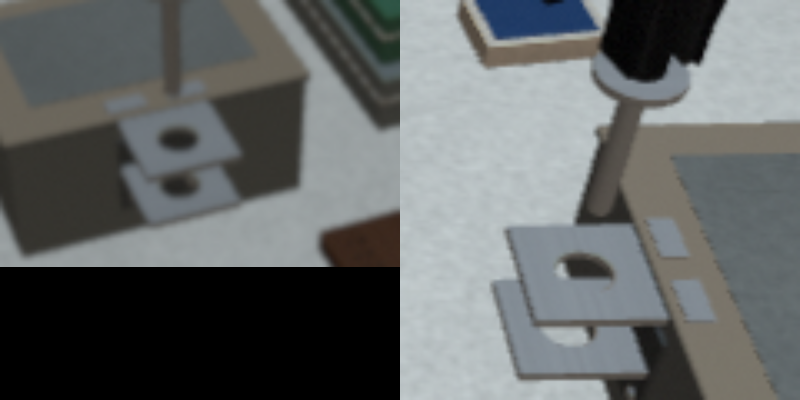

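```bash
python3 - <<'E'
from h import *
P={n:bot.capture(n) for n in ("wrist","scene","side")}
c=dict(wrist=(281.5,192.2),scene=(425.5,224),side=(263.4,111.4));f=dict(wrist=(282.8,205.5),scene=(430,203.6),side=(261.6,98.))
print('eye',np.round(tri([(P[n],c[n]) for n in P]),4),'foot',np.round(tri([(P[n],f[n]) for n in P]),4))
for n in P: print(n,np.round(atz(P[n],c[n],.105),4),np.round(atz(P[n],f[n],.143),4))
print(bot.read_state()['position'])
E
```

```text
eye [0.6233 0.1669 0.1008] foot [0.6194 0.1648 0.1415]
wrist [0.6213 0.166  0.105 ] [0.6185 0.1638 0.143 ]
scene [0.6305 0.1652 0.105 ] [0.6216 0.1658 0.143 ]
side [0.6228 0.1633 0.105 ] [0.619  0.1618 0.143 ]
[0.62087725 0.1645038  0.24955582]
```

Eye minus foot comes out at about (+4,+1) mm. I'll correct that and lower until the foot is just above the flap.

Emit:
{"fn": "play_rows", "kwargs": {"moves": [[[4, 0, 12, 0, 0, 0], [0, 0, 12, 0, 0, 0], [0, 0, 0, 0, 0, 0], [0, 0, 0, 0, 0, 0]]]}}

```text
time_s: 8.3
position: [0.6241, 0.1657, 0.2243]
tcp_rot: [[0.948, 0.317, -0.002], [0.317, -0.948, -0.0], [-0.002, -0.001, -1.0]]
force: [0.1, -0.7, -2.1]
opening: 0.221
grasp_force: 30.0
```

```bash
python3 eye.py c; python3 - <<'E'
import cv2,numpy as np
a=cv2.resize(cv2.imread("pics/wrist_c.png")[150:250,230:330],(400,400))
b=cv2.imread("pics/side_c.png")[80:130,240:290];c=cv2.imread("pics/scene_c.png")[180:240,395:455]
b=cv2.resize(b,(200,200));c=cv2.resize(c,(400,400))
b=cv2.resize(b,(400,400))
h=np.zeros((600,800,3),np.uint8);h[:300,:400]=a[:300];h[:400,400:]=c;h[300:,:400]=b[:300]
cv2.imwrite("pics/all_c.png",h)
E
```

```text
8.3 [0.6241 0.1657 0.2243] [ 0.317 -0.948 -0.001] 0.2212844450727129
wrist latch_eye 0.69 [281.9 202.3] [0.6208 0.1656 0.105 ]
wrist long_pin 0.89 [281.2 204.2] [0.6217 0.1666 0.1163]
  pred foot [283. 202.]
scene latch_eye 0.69 [427.1 216.9] [0.614  0.1715 0.105 ]
scene long_pin 0.92 [195.5 210.1] [ 0.6118 -0.2186  0.1163]
scene long_pin 0.9 [127.8 229.4] [ 0.6573 -0.3218  0.1163]
  pred foot [427. 216.]
side latch_eye 0.97 [263.6 110.4] [0.6243 0.1665 0.105 ]
side long_pin 0.86 [332.4 373.7] [ 0.5289 -0.4185  0.1163]
side long_pin 0.86 [393.4 336.5] [ 0.6327 -0.3996  0.1163]
  pred foot [264. 107.]
```

View pics/all_c.png

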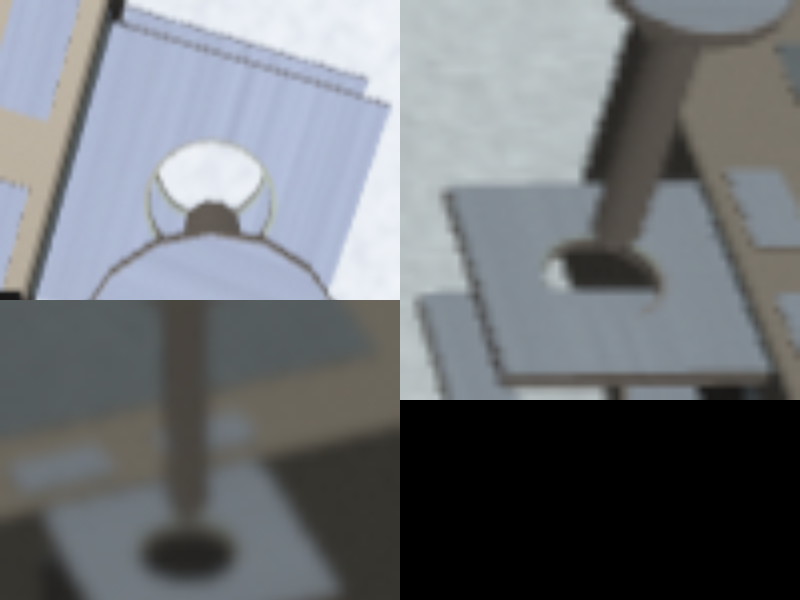

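In both the scene crop (hole about (602,275), foot (617,240) and still 11 mm above) and the wrist crop, the foot is aligned with the eyelet to within about 2 mm. I'll lower it.

Emit:
{"fn": "play_rows", "kwargs": {"moves": [[[0, 0, 8, 0, 0, 0], [0, 0, 8, 0, 0, 0], [0, 0, 8, 0, 0, 0], [0, 0, 8, 0, 0, 0], [0, 0, 0, 0, 0, 0]]]}}

```text
time_s: 9.25
position: [0.6235, 0.1656, 0.1915]
tcp_rot: [[0.948, 0.317, -0.004], [0.317, -0.948, -0.0], [-0.004, -0.001, -1.0]]
force: [-0.1, 0.2, -1.7]
opening: 0.22
grasp_force: 30.0
```

Emit:
{"fn": "play_rows", "kwargs": {"moves": [[[0, 0, 8, 0, 0, 0], [0, 0, 8, 0, 0, 0], [0, 0, 8, 0, 0, 0], [0, 0, 8, 0, 0, 0], [0, 0, 0, 0, 0, 0]]]}}

```text
time_s: 9.75
position: [0.6237, 0.1656, 0.1598]
tcp_rot: [[0.948, 0.317, -0.003], [0.317, -0.948, -0.0], [-0.003, -0.001, -1.0]]
force: [-0.5, -0.4, -1.3]
opening: 0.221
grasp_force: 30.0
```

Emit:
{"fn": "play_rows", "kwargs": {"moves": [[[0, 0, 8, 0, 0, 0], [0, 0, 6, 0, 0, 0], [0, 0, 5, 0, 0, 0], [0, 0, 0, 0, 0, 0], [0, 0, 0, 0, 0, 0]]]}}

```text
time_s: 10.25
position: [0.6247, 0.1658, 0.1424]
tcp_rot: [[0.948, 0.317, -0.0], [0.317, -0.948, 0.0], [-0.0, -0.0, -1.0]]
force: [0.4, -0.3, -0.3]
opening: 0.221
grasp_force: 30.0
```

Emit:
{"fn": "play_rows", "kwargs": {"moves": [[[0, 0, 3, 0, 0, 0], [0, 0, 3, 0, 0, 0], [0, 0, 1, 0, 0, 0], [0, 0, 0, 0, 0, 0], [0, 0, 0, 0, 0, 0]]]}}

```text
time_s: 10.75
position: [0.6248, 0.1658, 0.1356]
tcp_rot: [[0.948, 0.317, 0.0], [0.317, -0.948, 0.0], [0.0, 0.0, -1.0]]
force: [-0.5, 0.5, -0.1]
opening: 0.223
grasp_force: 30.0
```

Emit:
{"fn": "play_rows", "kwargs": {"moves": [[[0, 0, 1, 0, 0, 0], [0, 0, 1, 0, 0, 0], [0, 0, 0, 0, 0, 0], [0, 0, 0, 0, 0, 0]]]}}

```text
time_s: 11.15
position: [0.6247, 0.1657, 0.1335]
tcp_rot: [[0.948, 0.317, -0.0], [0.317, -0.948, -0.0], [-0.0, -0.0, -1.0]]
force: [0.4, -0.0, 0.3]
opening: 0.22
grasp_force: 30.0
```

One more millimetre, then release.

Emit:
{"fn": "play_rows", "kwargs": {"moves": [[[0, 0, 1, 0, 0, 0], [0, 0, 0, 0, 0, 0], [0, 0, 0, 0, 0, 0]]]}}

```text
time_s: 11.45
position: [0.6249, 0.1658, 0.1328]
tcp_rot: [[0.948, 0.317, 0.0], [0.317, -0.948, 0.0], [0.0, 0.0, -1.0]]
force: [-0.3, 0.6, 0.5]
opening: 0.222
grasp_force: 30.0
```

Emit:
{"fn": "play_rows", "kwargs": {"moves": [[[0, 0, 0, 0, 0, 0], [0, 0, 0, 0, 0, 0], [0, 0, 0, 0, 0, 0], [0, 0, 0, 0, 0, 0], [0, 0, 0, 0, 0, 0]]], "fingers": 0.1}}

```text
time_s: 11.95
position: [0.6247, 0.1658, 0.1325]
tcp_rot: [[0.948, 0.317, -0.0], [0.317, -0.948, 0.0], [-0.0, -0.0, -1.0]]
force: [0.7, -0.7, 0.6]
opening: 0.528
grasp_force: 0.0
```

Emit:
{"fn": "play_rows", "kwargs": {"moves": [[[0, 0, -15, 0, 0, 0], [0, 0, -30, 0, 0, 0], [0, 0, -40, 0, 0, 0], [0, 0, -40, 0, 0, 0], [0, 0, -15, 0, 0, 0]]]}}

```text
time_s: 12.45
position: [0.6271, 0.1661, 0.279]
tcp_rot: [[0.948, 0.317, 0.01], [0.317, -0.948, 0.001], [0.01, 0.002, -1.0]]
force: [-0.1, 0.2, -0.7]
opening: 0.547
grasp_force: 0.0
```

```bash
python3 eye.py d; python3 - <<'E'
import cv2,numpy as np
b=cv2.imread("pics/side_d.png")[70:150,220:300];c=cv2.imread("pics/scene_d.png")[160:260,370:470]
cv2.imwrite("pics/all_d.png",np.hstack([cv2.resize(b,(400,400)),cv2.resize(c,(400,400))]))
E
```

```text
12.45 [0.6271 0.1661 0.279 ] [ 0.317 -0.948  0.002] 0.5471426349114235
wrist long_pin 0.78 [280.6 180. ] [0.646  0.1743 0.171 ]
  pred foot [283. 203.]
scene latch_eye 0.6 [425.4 214.4] [0.6081 0.1699 0.105 ]
scene long_pin 0.9 [128.2 230.2] [ 0.7096 -0.2918  0.171 ]
scene long_pin 0.77 [414.7 253.3] [0.7487 0.1103 0.171 ]
  pred foot [435. 193.]
side latch_eye 0.92 [262.7 113.3] [0.6192 0.1574 0.105 ]
side long_pin 0.79 [392.  334.4] [ 0.6101 -0.413   0.171 ]
side long_pin 0.77 [268.9 317.9] [ 0.4661 -0.3382  0.171 ]
  pred foot [264.  85.]
```

View pics/all_d.png

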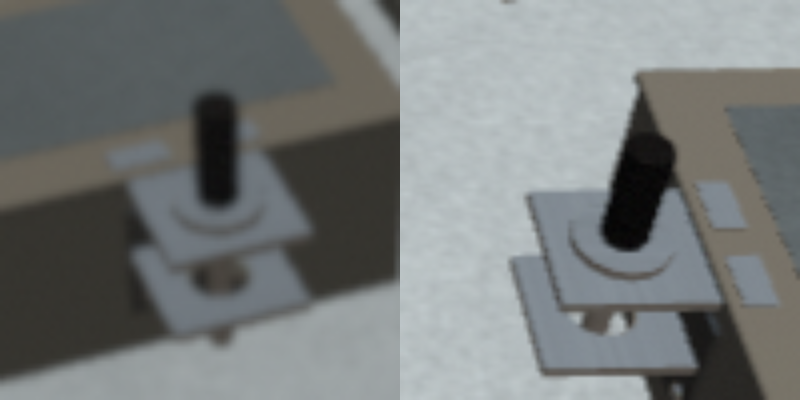

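The pin stands upright with its collar flat on the flap (side crop (217,205)). The shank passes through the lug hole and the foot shows below it at (220,335). The gripper is clear, so I'll let the arm settle and hand in.

Emit:
{"fn": "play_rows", "kwargs": {"moves": [[[0, 0, 0, 0, 0, 0], [0, 0, 0, 0, 0, 0], [0, 0, 0, 0, 0, 0]]]}}

```text
time_s: 13.2
position: [0.6247, 0.1657, 0.2722]
tcp_rot: [[0.948, 0.317, -0.001], [0.317, -0.948, -0.0], [-0.001, -0.0, -1.0]]
force: [-0.6, 0.4, 0.5]
opening: 0.548
grasp_force: 0.0
```

```bash
python3 -c "
from rig import bot
print(bot.hand_in())"
```

```text
the job is handed in; nothing more can be done
None
```

The job is handed in at about 13 s: the long slim pin is through the flap eyelet and the lug hole, collar on the flap and released, and I left the short and thick pins in the rack; hand-in returned no verdict.

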